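# Snap the vial caps home and stack the cover tray

## Robot

A 6-joint arm with a two-finger parallel gripper is mounted at the origin on a cart in front of the work surface, level with it; the furniture and walls round the work are solid. World frame = base frame: x ahead of the robot, y to its left, z up, the work surface at z = 0. Lengths are in m, angles in rad, forces in N, time in s.
With the tool pointing down it reaches from about 0.35 to 0.975 m from the base axis. Payload 4.9 kg.
Tool frame: the origin (TCP) lies midway between the tips of the shut fingers; the grasp point (between the pads) lies 19 mm behind it (ctrl.tcp_to_grasp is the distance from the TCP to the grasp point, in m); z points along the fingers, y is the line along which they close (so a half turn about z gives the same grasp; the last joint's range is limited). The gripper opens to 85 mm and grips with 20 to 120 N. Pads are 22 mm wide; open, the fingers measure 114 mm over their backs; the gripper's body (76 mm by 85 mm) begins 54 mm behind the grasp point. The pads swing forward as they close: fully open they stand 13 mm farther back than shut.
Start: joints at [-1.428, 0.053, 1.613, -0, 1.476, -0.119], TCP at [0.162, -0.604, 0.231] pointing down, gripper open.
Joint ranges: [-3.01, 3.01], [-1.01, 2.22], [0.06, 2.58], [-1.02, 4.17], [0.09, 2.62], [-3.14, 3.14]. Speed limits (rad/s): [2.57, 2.57, 3.14, 3.14, 3.14, 3.14].

## Interface

Orientations are given as a rotation vector (axis times angle).
In Python, from station import ctrl, workorder, get_image, camera_params gives the robot as it stands (ctrl), with the cameras as plain functions and the job (workorder).
- The arm moves only by the shell command python3 jog.py 'ROWS' [FORCE]. ROWS is rows parted by semicolons, their numbers by spaces, 1 to 20 of them, each of 7 numbers: the finger opening in m, then dx, dy, dz in m, then a rotation vector rx, ry, rz in rad; each row is the pose to reach, as a shift and turn from the pose commanded when the command began, along the tool's axes at that moment; what a row does not reach only later rows make up. A row lasts 1/12 s, in which the tool goes at most 0.0417 m and 0.125 rad, less where a joint would pass 70% of its speed; a pose out of reach is approached as far as the arm can. The fingers move at their own pace and stop on an object; FORCE is the grip in N (left out, the last holds). Time passes only in rows, so rows that do not move let the fingers close. It prints the time, the measured TCP pose, the force, the opening and the grip force at its end.
- ctrl.get_obs(): the state, without advancing time (a new reading comes with each control period).
- get_image(name): name is "scene" or "top" or "wrist"; returns the picture (400x640x3 uint8, red, green, blue); there is no depth.
- camera_params(name): a dict with "fx", "fy", "cx", "cy" (pixels), "T" (4x4, takes a point from camera to world coordinates); the wrist camera has in their place "tool_from_camera" (4x4, takes a point from camera to tool coordinates, whose origin is the TCP and whose axes are the flange's). Camera axes: x right, y down, z forward; pixel columns grow to the right and rows downward; lengths in m; the calibration is good to about 2 mm. A picture is of the moment at which its call begins: read the wrist's pose just before it. camera_params takes no time and is no camera call.
- workorder.finish_job(): hands the job in; it is judged then, once.
The state is a dict: "t": time; "q": joint angles; "dq": joint speeds; "effort": joint torques, N m; "tool_pos": TCP position; "tool_rot": TCP orientation; "contact_force": force on the tool from outside, world axes, zero at the start; "wrist_torque": the same for the moment, N m; "opening": finger opening in m; "grip_force": force on a finger pad.
Only numpy, scipy, OpenCV 4.12 (cv2) and the standard library are available. Lean on these libraries where they do the work, as an engineer would, in place of code of your own. Each camera call takes 0.05 s, during which the arm holds its last target. There are 200 camera calls.

## Task

Some of the snap caps on the four vials in the lower tray still stand raised: with the fingertips press each of those straight down until it clicks fully home, slowly and no harder than the click needs, so as not to crush it. Only when all four caps are home, take the upper tray by its rib and stack it on the lower tray so that its four corner pins drop fully into the sockets and it lies flat, then let go. Leave the other glassware on the desk where it stands.

Things in the scene. Friction and masses are not known exactly. Their poses are not given: they have to be found in the camera images.
- lower_tray: Fixed aluminium tray, 114 x 188 mm (x, y), 8 mm thick; four vials in a row along its y at y = -54, -18, 18, 54 mm, x = 0. Corner posts 22 x 22 mm at x = +-45, y = +-82 mm, tops at z = 72 mm, each with a square socket 11 mm wide, 12.5 mm deep, chamfered. Origin: centre of the underside. With the upper tray seated, that tray's origin is 62 mm above this one.
- upper_tray: Loose aluminium tray, 0.25-0.5 kg, plate 114 x 188 mm (x, y) at z = 10-16 mm, rim to 21 mm. Under it four round pins, 8 mm thick, 10 mm long, at x = +-45, y = +-82 mm fit the sockets (a half turn fits too). Black rib in the middle to hold it by: 12 mm thick in x, 70 mm long in y, z = 16-50 mm. Stands on its pins on the desk. Origin: centre, at the pins' ends, z up.
- vial_1: Upright glass vial, 22 mm in diameter, held fast in a 30 mm collar at one of the four places of the lower tray (which one varies). Origin: centre of the collar's underside, 8 mm above the desk. The glass stands more or less deep in the collar, by up to 16 mm, different for each vial and not measured: feel for the cap. A firm rubber pad under it gives by 1 mm at 25 N.
- cap_1 (a joint): Grey snap cap of vial_1, 22 mm wide, 13 mm tall, captive, slides straight down. In m: 0 = raised (top 52 to 68 mm above the vial's origin, by how deep the glass stands), 0.007 = home on a hard stop (7 mm lower). A detent resists with about 8 N, crest at 5.3 mm; past it the cap snaps home, short of it it springs back. Bears 45 N. Starts raised or home already.
- vial_2: Upright glass vial, 22 mm in diameter, held fast in a 30 mm collar at one of the four places of the lower tray (which one varies). Origin: centre of the collar's underside, 8 mm above the desk. The glass stands more or less deep in the collar, by up to 16 mm, different for each vial and not measured: feel for the cap. A firm rubber pad under it gives by 1 mm at 25 N.
- cap_2 (a joint): Grey snap cap of vial_2, 22 mm wide, 13 mm tall, captive, slides straight down. In m: 0 = raised (top 52 to 68 mm above the vial's origin, by how deep the glass stands), 0.007 = home on a hard stop (7 mm lower). A detent resists with about 8 N, crest at 5.3 mm; past it the cap snaps home, short of it it springs back. Bears 45 N. Starts raised or home already.
- vial_3: Upright glass vial, 22 mm in diameter, held fast in a 30 mm collar at one of the four places of the lower tray (which one varies). Origin: centre of the collar's underside, 8 mm above the desk. The glass stands more or less deep in the collar, by up to 16 mm, different for each vial and not measured: feel for the cap. A firm rubber pad under it gives by 1 mm at 25 N.
- cap_3 (a joint): Grey snap cap of vial_3, 22 mm wide, 13 mm tall, captive, slides straight down. In m: 0 = raised (top 52 to 68 mm above the vial's origin, by how deep the glass stands), 0.007 = home on a hard stop (7 mm lower). A detent resists with about 8 N, crest at 5.3 mm; past it the cap snaps home, short of it it springs back. Bears 45 N. Starts raised or home already.
- vial_4: Upright glass vial, 22 mm in diameter, held fast in a 30 mm collar at one of the four places of the lower tray (which one varies). Origin: centre of the collar's underside, 8 mm above the desk. The glass stands more or less deep in the collar, by up to 16 mm, different for each vial and not measured: feel for the cap. A firm rubber pad under it gives by 1 mm at 25 N.
- cap_4 (a joint): Grey snap cap of vial_4, 22 mm wide, 13 mm tall, captive, slides straight down. In m: 0 = raised (top 52 to 68 mm above the vial's origin, by how deep the glass stands), 0.007 = home on a hard stop (7 mm lower). A detent resists with about 8 N, crest at 5.3 mm; past it the cap snaps home, short of it it springs back. Bears 45 N. Starts raised or home already.
- vial_small: Small loose sample vial with a black cap, 17 mm wide, 38 mm tall; a bystander to be left where it stands. Origin: centre of its underside.
- flask: Loose small conical flask, 65 mm wide, 86 mm tall; a bystander to be left where it stands. Origin: centre of its underside.
- stopper: Loose glass stopper, 33 mm wide, 40 mm tall; a bystander to be left where it stands. Origin: centre of its underside.

How it is judged:
On the way:
1. all four caps are clicked home while the upper tray is still off the lower one (value of joint each of cap_1, cap_2, cap_3, cap_4 above 0.0058 m and horizontal distance between upper_tray and lower_tray above 0.1 m), for 0.2 s.
At the end, for the whole second after the job is handed in: All four caps are home (within 1.2 mm of the stop) and the upper tray is seated on the lower one: pins in the sockets, centres within 4 mm, long sides parallel within 0.04 rad, plate down on the posts within 1.5 mm, level within 0.03 rad, at rest (value of joint each of cap_1, cap_2, cap_3, cap_4 above 0.0058 m and horizontal distance between upper_tray and lower_tray below 0.004 m and z of upper_tray in the frame of lower_tray between 0.06 and 0.0635 m and angle between the y axis of upper_tray and the y axis of lower_tray, either way round below 0.04 rad and angle between upper_tray's own z axis and vertical below 0.03 rad and linear speed of upper_tray below 0.01 m/s); the robot touches nothing.
It fails at once if a vial or its cap is pressed with more than 45 N (contact force between any of vial_1, vial_2, vial_3, vial_4 and anything else above 45 N).
It fails at once if a bystander (small vial, flask, stopper) is moved by more than 30 mm (distance of any of vial_small, flask, stopper from where it was at the start of the episode above 0.03 m).
It also fails if it takes over 61 s, if anything falls off the work surface, if the arm or the gripper's body presses on something with over 40 N, if the wrist force passes 120 N, or if a joint passes its speed limit or range.

## Working session

There is one attempt and no reset: what is moved stays moved. The work goes in short steps, Python scripts to look and compute and a shell command to move; the robot and the scene stay as the last step left them, time stands still between calls to the robot, and variables do not carry over. Pictures are saved under pics/ and viewed, at most 10 in all, crops included, and the job is handed in when it is done.

```bash
ls; mkdir -p pics
python3 - <<'E'
from station import ctrl, workorder, get_image, camera_params
import cv2,numpy as np
np.set_printoptions(precision=4,suppress=True)
o=ctrl.get_obs();print({k:o[k] for k in('t','tool_pos','tool_rot','contact_force','opening')},ctrl.tcp_to_grasp)
for n in('scene','top','wrist'):
    cv2.imwrite(f'pics/{n}0.png',get_image(n)[:,:,::-1]);p=camera_params(n);print(n,p)
E
```

```text
jog.py
pics
station.py
{'t': 0.0, 'tool_pos': array([ 0.1616, -0.6031,  0.2301]), 'tool_rot': array([-3.1127, -0.4097,  0.    ]), 'contact_force': array([ 0.1877,  0.2891, -0.3638]), 'opening': 0.08548857692634748} 0.0187
scene {'fx': 441.8475535644134, 'fy': 441.8475535644134, 'cx': 320.8030165240255, 'cy': 206.95034600452308, 'T': array([[-0.7741, -0.2651,  0.5749, -0.2566],
       [-0.6331,  0.3227, -0.7036,  0.939 ],
       [ 0.001 , -0.9086, -0.4177,  0.5961],
       [ 0.    ,  0.    ,  0.    ,  1.    ]])}
top {'fx': 514.4460645191476, 'fy': 514.4460645191476, 'cx': 317.83623611187295, 'cy': 202.8407688555665, 'T': array([[-0.0026, -0.9907,  0.1358,  0.2959],
       [-1.    ,  0.0019, -0.0049,  0.0616],
       [ 0.0046, -0.1359, -0.9907,  1.43  ],
       [ 0.    ,  0.    ,  0.    ,  1.    ]])}
wrist {'fx': 302.98989569010286, 'fy': 302.98989569010286, 'cx': 319.32656613112886, 'cy': 203.78767847073703, 'tool_from_camera': array([[-0.0008, -0.9488, -0.316 ,  0.0803],
       [ 1.    , -0.0007, -0.0005,  0.0002],
       [ 0.0002, -0.316 ,  0.9488, -0.143 ],
       [ 0.    ,  0.    ,  0.    ,  1.    ]])}
```

View pics/top0.png

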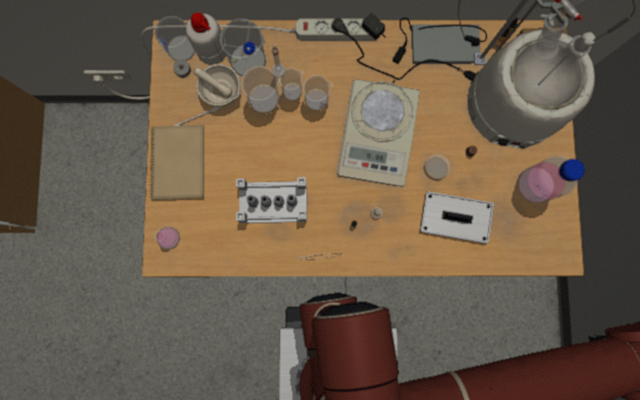

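View pics/scene0.png

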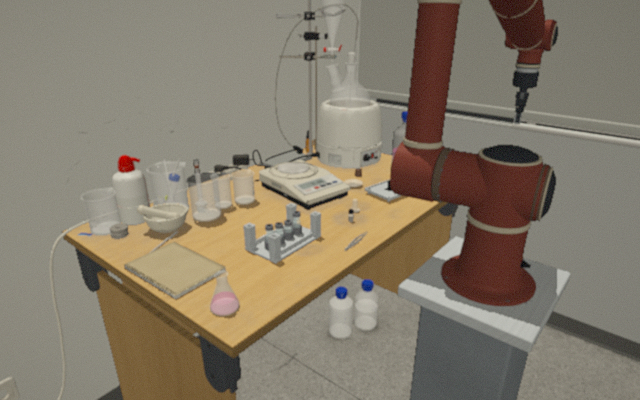

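The top view shows the lower tray at about (272,201) with its caps in a row at (252..291,202). The upper tray is at about (457,217) with its black rib, and the stopper and small vial stand between them at (377,213) and (353,225). The flask is at (168,238). In the scene view the lower tray is at (285,235) and the flask at (224,298).

```bash
cat > h.py <<'E'
import cv2,numpy as np
from scipy.spatial.transform import Rotation as R
from station import ctrl, workorder, get_image, camera_params
np.set_printoptions(precision=4,suppress=True)
def cam(n,o=None):
    p=camera_params(n)
    if n!='wrist': return p,p['T']
    o=o or ctrl.get_obs(); T=np.eye(4);T[:3,:3]=R.from_rotvec(o['tool_rot']).as_matrix();T[:3,3]=o['tool_pos']
    return p,T@p['tool_from_camera']
def ray(p,T,uv):
    uv=np.atleast_2d(uv); d=np.c_[(uv[:,0]-p['cx'])/p['fx'],(uv[:,1]-p['cy'])/p['fy'],np.ones(len(uv))]@T[:3,:3].T
    return T[:3,3],d
def onz(p,T,uv,z):
    c,d=ray(p,T,uv); return c+d*((z-c[2])/d[:,2])[:,None]
def pix(p,T,X):
    X=(np.atleast_2d(X)-T[:3,3])@T[:3,:3]; return np.c_[X[:,0]/X[:,2]*p['fx']+p['cx'],X[:,1]/X[:,2]*p['fy']+p['cy']]
def tri(rays):
    A=0;b=0
    for c,d in rays:
        d=d/np.linalg.norm(d);M=np.eye(3)-np.outer(d,d);A=A+M;b=b+M@c
    return np.linalg.solve(A,b)
def totool(dw,o=None):
    o=o or ctrl.get_obs(); return R.from_rotvec(o['tool_rot']).inv().apply(dw)
E
python3 - <<'E'
from h import *
p,T=cam('top');im=cv2.imread('pics/top0.png')
g=cv2.cvtColor(im,cv2.COLOR_BGR2GRAY)
for nm,(x0,y0,x1,y1) in dict(low=(228,170,316,230),up=(412,185,502,250)).items():
    w=(im[y0:y1,x0:x1].min(2)>120).astype(np.uint8)
    c=max(cv2.findContours(w,0,2)[0],key=cv2.contourArea);r=cv2.minAreaRect(c);
    print(nm,np.array(r[0])+[x0,y0],r[1:]); print(onz(p,T,cv2.boxPoints(r)+[x0,y0],0.02))
a=(g[205:230,435:480]<60).astype(np.uint8);c=max(cv2.findContours(a,0,2)[0],key=cv2.contourArea);r=cv2.minAreaRect(c)
uv=np.array(r[0])+[435,205];print('rib',uv,r[1:],onz(p,T,uv,.05))
ends=cv2.boxPoints(r)+[435,205];print(onz(p,T,ends,.05))
print('stopper, small',onz(p,T,[[377,213],[353,225],[168,238]],0.02))
o=cv2.hconcat([cv2.resize(im[165:235,225:325],None,fx=4,fy=4,interpolation=2),cv2.resize(im[180:250,410:510],None,fx=4,fy=4,interpolation=2)])
cv2.imwrite('pics/crop1.png',o)
E
```

```text
low [270.9697 204.5009] ((34.43873596191406, 70.78569030761719), 88.26429748535156)
[[0.5303 0.2843 0.02  ]
 [0.5359 0.0879 0.02  ]
 [0.4399 0.085  0.02  ]
 [0.4343 0.2796 0.02  ]]
up [457.2044 216.685 ] ((69.30986022949219, 40.60786819458008), 9.950627326965332)
[[ 0.4114 -0.2247  0.02  ]
 [ 0.5227 -0.2475  0.02  ]
 [ 0.4888 -0.4358  0.02  ]
 [ 0.3781 -0.4111  0.02  ]]
rib [456.688 217.216] ((28.80055809020996, 7.513189315795898), 10.30484676361084) [[ 0.4452 -0.3201  0.05  ]]
[[ 0.4423 -0.2798  0.05  ]
 [ 0.4624 -0.2842  0.05  ]
 [ 0.4482 -0.3603  0.05  ]
 [ 0.4281 -0.3558  0.05  ]]
stopper, small [[ 0.4606 -0.1086  0.02  ]
 [ 0.4275 -0.0419  0.02  ]
 [ 0.3929  0.4651  0.02  ]]
```

View pics/crop1.png

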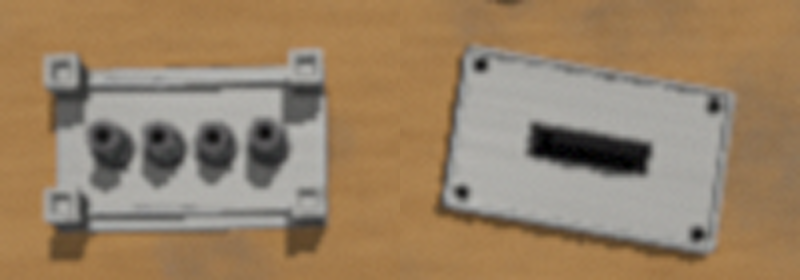

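```bash
python3 - <<'E'
from h import *
p,T=cam('top')
uv=np.array([[63,73],[306,66],[63,207],[308,205]])/4+[225,165]
X=onz(p,T,uv-0.4,.072);print('posts',X,X.mean(0), X[0]-X[1],X[2]-X[3])
E
r="0.085 0.347 -0.2 0.01 0 0 -1.127"; python3 jog.py '0.085 0.347 -0.2 0.01 0 0 -1.127;0.085 0.347 -0.2 0.01 0 0 -1.127;0.085 0.347 -0.2 0.01 0 0 -1.127;0.085 0.347 -0.2 0.01 0 0 -1.127;0.085 0.347 -0.2 0.01 0 0 -1.127;0.085 0.347 -0.2 0.01 0 0 -1.127;0.085 0.347 -0.2 0.01 0 0 -1.127;0.085 0.347 -0.2 0.01 0 0 -1.127;0.085 0.347 -0.2 0.01 0 0 -1.127;0.085 0.347 -0.2 0.01 0 0 -1.127;0.085 0.347 -0.2 0.01 0 0 -1.127;0.085 0.347 -0.2 0.01 0 0 -1.127;0.085 0.347 -0.2 0.01 0 0 -1.127;0.085 0.347 -0.2 0.01 0 0 -1.127'
python3 - <<'E'
from h import *
import pickle
o=ctrl.get_obs();im=get_image('wrist')[:,:,::-1];cv2.imwrite('pics/w1.png',im);pickle.dump(o,open('w1.pkl','wb'));print(o['tool_pos'],o['tool_rot'],o['dq'],o['q'])
E
```

```text
posts [[0.5366 0.2622 0.072 ]
 [0.541  0.0996 0.072 ]
 [0.4464 0.2606 0.072 ]
 [0.4474 0.0981 0.072 ]] [0.4928 0.1802 0.072 ] [-0.0045  0.1626  0.    ] [-0.001   0.1625  0.    ]
t: 1.32
tool_pos: [0.4444, -0.3215, 0.2211]
tool_rot: [-2.416, -2.008, 0.001]
contact_force: [-0.7, 0.6, 1.0]
opening: 0.0853
grip_force: 0.0
[ 0.4444 -0.3215  0.2211] [-2.4156 -2.0083  0.0005] [-0.0083 -0.0039 -0.0014  0.0029 -0.      0.0016] [-0.7618 -0.1236  1.8017 -0.0003  1.4637 -0.5781]
```

View pics/w1.png

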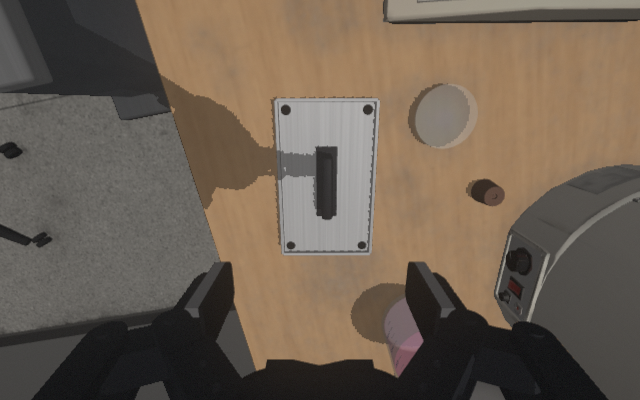

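The wrist view shows the upper tray with its corner pin heads at (286,110), (368,110), (291,245) and (362,245), and the rib at u≈326, v 148-218. It casts shadows to the left. I'll take a second view from a shifted place.

```bash
python3 jog.py '0.085 0.04 -0.08 0 0 0 0;0.085 0.04 -0.08 0 0 0 0;0.085 0.04 -0.08 0 0 0 0;0.085 0.04 -0.08 0 0 0 0'
cat > pins.py <<'E'
from h import *
import pickle
def dark(im,g,r=9,th=70):
    x,y=np.round(g).astype(int);a=cv2.cvtColor(np.ascontiguousarray(im),cv2.COLOR_BGR2GRAY)[y-r:y+r+1,x-r:x+r+1]
    n,l,s,c=cv2.connectedComponentsWithStats((a<th).astype(np.uint8))
    ok=[i for i in range(1,n) if s[i,4]>8]
    i=min(ok,key=lambda i:np.hypot(*(c[i]-r)));return c[i]+[x-r,y-r],s[i,4]
E
python3 - <<'E'
from pins import *
o=ctrl.get_obs();im2=get_image('wrist')[:,:,::-1];cv2.imwrite('pics/w2.png',im2);pickle.dump(o,open('w2.pkl','wb'))
im1=cv2.imread('pics/w1.png');o1=pickle.load(open('w1.pkl','rb'))
p,T1=cam('wrist',o1);_,T2=cam('wrist',o)
P=[]
for g in [(286,110),(368,110),(291,245),(362,245)]:
    u,a=dark(im1,g); X=onz(p,T1,u,.017); g2=pix(p,T2,X)[0]; v,b=dark(im2,g2,12)
    c1,d1=ray(p,T1,u);c2,d2=ray(p,T2,v);X3=tri([(c1,d1[0]),(c2,d2[0])]);P.append(X3);print(u,a,g2,v,b,X[0],X3)
P=np.array(P);print(P.mean(0),np.linalg.norm(P[0]-P[1]),np.linalg.norm(P[2]-P[3]),np.linalg.norm(P[0]-P[2]),np.linalg.norm(P[1]-P[3]))
d=P[0]+P[1]-P[2]-P[3];print('yaw of tray y from world y deg',np.degrees(np.arctan2(-d[0],d[1])))
# rib top
for im,T in((im1,T1),(im2,T2)):
    g=cv2.cvtColor(im,cv2.COLOR_BGR2GRAY);c=pix(p,T,[P.mean(0)+[0,0,.02]])[0].astype(int);m=np.zeros_like(g);m[c[1]-50:c[1]+50,c[0]-20:c[0]+20]=255
    b=((g<60)&(m>0)).astype(np.uint8);k=max(cv2.findContours(b,0,2)[0],key=cv2.contourArea);print(c,cv2.boundingRect(k),cv2.minAreaRect(k))
a=im1[130:235,295:360];c=pix(p,T2,[P.mean(0)])[0].astype(int);b=im2[c[1]-60:c[1]+45,c[0]-32:c[0]+33]
cv2.imwrite('pics/crop2.png',cv2.resize(cv2.hconcat([a,b]),None,fx=5,fy=5,interpolation=2))
E
```

```text
t: 1.7
tool_pos: [0.3718, -0.2664, 0.2207]
tool_rot: [2.416, 2.008, -0.0]
contact_force: [0.7, -0.3, 0.4]
opening: 0.085
grip_force: 0.0
[285.1538 109.7077] 65 [358.0877 147.3294] [358.0702 147.4737] 57 [ 0.4202 -0.2421  0.017 ] [ 0.4202 -0.2422  0.0172]
[367.3594 109.1875] 64 [437.3318 146.7998] [437.3621 146.9655] 58 [ 0.5087 -0.2581  0.017 ] [ 0.5086 -0.2581  0.0175]
[290.381  245.0476] 42 [353.6865 273.4752] [353.6667 273.5833] 36 [ 0.391  -0.4031  0.017 ] [ 0.391  -0.403   0.0171]
[361.2927 244.9024] 41 [422.3615 273.2938] [420.232  275.9675] 431 [ 0.4792 -0.4193  0.017 ] [ 0.4781 -0.4228  0.0139]
[ 0.4495 -0.3316  0.0164] 0.08983500254070234 0.08940486382678035 0.1634791947503012 0.16755086567910965
yaw of tray y from world y deg -10.394971696802772
[326 187] (316, 147, 20, 72) ((325.5, 182.5), (19.0, 71.0), 0.0)
[396 221] (382, 183, 24, 69) ((393.61724853515625, 216.7411651611328), (21.153045654296875, 68.44807434082031), 3.814074993133545)
```

View pics/crop2.png

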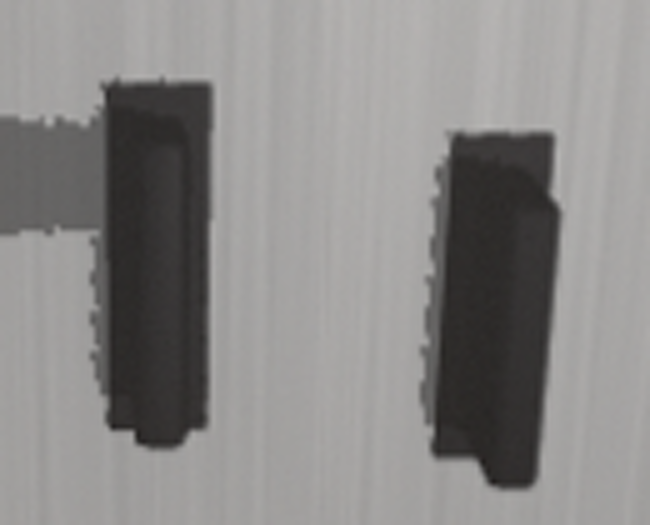

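The crops show the rib: its top ridge's near end is at about (327,218) in view 1, with a wider base flange below. Now on to the lower tray.

```bash
python3 jog.py '0.085 0.451 0.039 -0.02 0 0 -0.2;0.085 0.451 0.039 -0.02 0 0 -0.2;0.085 0.451 0.039 -0.02 0 0 -0.2;0.085 0.451 0.039 -0.02 0 0 -0.2;0.085 0.451 0.039 -0.02 0 0 -0.2;0.085 0.451 0.039 -0.02 0 0 -0.2;0.085 0.451 0.039 -0.02 0 0 -0.2;0.085 0.451 0.039 -0.02 0 0 -0.2;0.085 0.451 0.039 -0.02 0 0 -0.2;0.085 0.451 0.039 -0.02 0 0 -0.2;0.085 0.451 0.039 -0.02 0 0 -0.2;0.085 0.451 0.039 -0.02 0 0 -0.2;0.085 0.451 0.039 -0.02 0 0 -0.2;0.085 0.451 0.039 -0.02 0 0 -0.2'
python3 - <<'E'
from pins import *
o=ctrl.get_obs();im=get_image('wrist')[:,:,::-1];cv2.imwrite('pics/w3.png',im);pickle.dump(o,open('w3.pkl','wb'));print(o['tool_pos'],o['q'])
o1=pickle.load(open('w1.pkl','rb'));o2=pickle.load(open('w2.pkl','rb'))
p,T1=cam('wrist',o1);_,T2=cam('wrist',o2)
c=pix(p,T2,[[.4495,-.3316,.0164]])[0].astype(int)
a=(295+160/5,130+445/5);b=(c[0]-32+187/5,c[1]-60+487/5);print(a,b,'rib end top',tri([(ray(p,T1,a)[0],ray(p,T1,a)[1][0]),(ray(p,T2,b)[0],ray(p,T2,b)[1][0])]))
E
python3 jog.py '0.085 0.02 -0.08 0 0 0 0;0.085 0.02 -0.08 0 0 0 0;0.085 0.02 -0.08 0 0 0 0;0.085 0.02 -0.08 0 0 0 0'
python3 - <<'E'
from pins import *
o=ctrl.get_obs();im=get_image('wrist')[:,:,::-1];cv2.imwrite('pics/w4.png',im);pickle.dump(o,open('w4.pkl','wb'))
a=cv2.imread('pics/w3.png')[50:310,180:470];b=im[50:310,180:580]
cv2.imwrite('pics/crop3.png',cv2.resize(cv2.hconcat([a,b]),None,fx=800/690,fy=800/690,interpolation=2))
E
```

```text
t: 2.92
tool_pos: [0.4947, 0.1693, 0.2414]
tool_rot: [2.201, 2.241, -0.0]
contact_force: [-0.9, -0.7, 0.4]
opening: 0.085
grip_force: 0.0
[0.4947 0.1693 0.2414] [ 0.1876 -0.2003  1.8359 -0.0005  1.506   0.1699]
(327.0, 219.0) (np.float64(397.4), np.float64(252.4)) rib end top [ 0.4441 -0.3637  0.0505]
t: 3.3
tool_pos: [0.4125, 0.1872, 0.2412]
tool_rot: [2.202, 2.24, 0.002]
contact_force: [0.5, 0.2, 0.7]
opening: 0.0852
grip_force: 0.0
```

View pics/crop3.png

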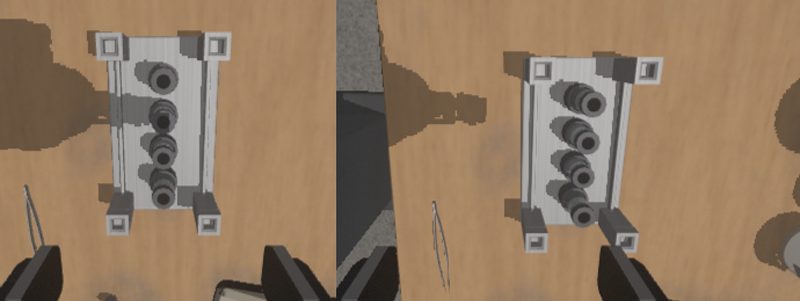

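Both views show the four post tops with their sockets and the four caps with dark discs in their tops. In the left crop the posts are at (109,46), (217,46), (118,224), (209,224), and the caps are at (163,80), (163,121), (163,158), (163,197).

Run:
```python
from pins import *
s=690/800
o3,o4=[pickle.load(open(f'w{i}.pkl','rb')) for i in(3,4)]
I=[cv2.imread(f'pics/w{i}.png') for i in(3,4)];p,T3=cam('wrist',o3);_,T4=cam('wrist',o4);T=[T3,T4]
def hole(im,g,r=17):
    x,y=np.round(g).astype(int);a=cv2.resize(cv2.cvtColor(im,cv2.COLOR_BGR2GRAY)[y-r:y+r+1,x-r:x+r+1],None,fx=4,fy=4,interpolation=cv2.INTER_CUBIC)
    b=(a>165).astype(np.uint8);cs,h=cv2.findContours(b,cv2.RETR_CCOMP,2)
    H=[c for c,k in zip(cs,h[0]) if k[3]>=0 and 300<cv2.contourArea(c)<6000]
    if not H: return None,0
    c=min(H,key=lambda c:np.hypot(*(np.array(cv2.minAreaRect(c)[0])-4*r)));q=cv2.minAreaRect(c)
    return (np.array(q[0])+.5)/4-.5+[x-r,y-r],np.array(q[1])/4
def t2(u,v): return tri([(c,d[0]) for c,d in(ray(p,T[0],u),ray(p,T[1],v))])
G=[((109,46),(541,70)),((217,46),(649,70)),((118,224),(536,242)),((209,224),(626,241))]
for a,b in G:
    u,su=hole(I[0],np.array(a)*s+[180,50]);v,sv=hole(I[1],np.array(b)*s+[180-290,50])
    print(u,su,v,sv, t2(u,v) if u is not None and v is not None else '', onz(p,T3,u,.072) if u is not None else '', onz(p,T4,v,.072) if v is not None else '')
C=[((163,80),(594,103)),((163,121),(588,143)),((163,158),(580,177)),((163,197),(583,217))]
for a,b in C:
    u,su=dark(I[0],np.array(a)*s+[180,50],8,55);v,sv=dark(I[1],np.array(b)*s+[180-290,50],8,55);print('cap',u,su,v,sv,t2(u,v))
m=[]
for k in(0,1):
    for a in(1,3): x,y=(np.array(G[a][k])*s+[180-290*k,50]).astype(int);m.append(cv2.resize(I[k][y-16:y+16,x-16:x+16],(200,200),interpolation=2))
    for a in(0,1,2,3): x,y=(np.array(C[a][k])*s+[180-290*k,50]).astype(int);m.append(cv2.resize(I[k][y-16:y+16,x-16:x+16],(200,200),interpolation=2))
cv2.imwrite('pics/crop4.png',cv2.resize(cv2.vconcat([cv2.hconcat(m[2:6]),cv2.hconcat(m[8:12]),cv2.hconcat([m[0],m[1],m[6],m[7]])]),(800,600)))
```

```text
None 0 [357.7572 110.6289] [16.4047 16.9339]   [[0.4485 0.2615 0.072 ]]
[367.25   89.375] [17.25 17.5 ] [449.2499 110.5026] [17.5118 17.0796] [0.5383 0.2631 0.073 ] [[0.5384 0.2632 0.072 ]] [[0.5387 0.263  0.072 ]]
None 0 None 0   
None 0 None 0   
cap [320.2766 120.0213] 94 [401.6386 140.2771] 83 [0.4936 0.234  0.0761]
cap [320.2959 155.0102] 98 [396.7534 173.3562] 73 [0.4943 0.1982 0.0674]
cap [320.2794 186.6912] 68 [392.871  203.5161] 62 [0.4949 0.1622 0.0612]
cap [320.5455 221.3333] 66 [393.1475 237.459 ] 61 [0.4958 0.1259 0.0731]
```

View pics/crop4.png

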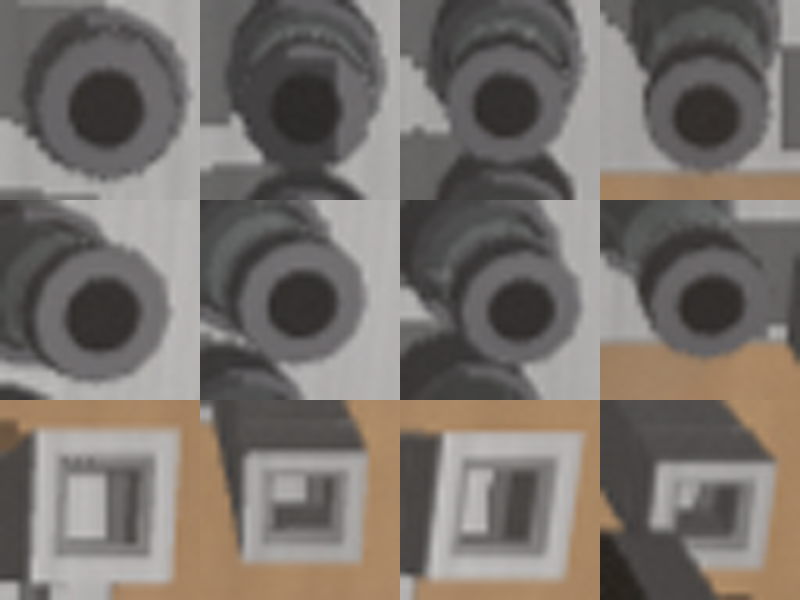

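The caps triangulate 36 mm apart on a line: centre (.4947,.1801), yaw 1.17°, tops at .0761, .0674, .0612 and .0731. The visible sockets agree to 0.5 mm. Press cap 1 first.

```bash
python3 jog.py '0 0.0454 0.0819 0.05 0 0 0;0 0.0454 0.0819 0.08 0 0 0;0 0.0454 0.0819 0.11 0 0 0;0 0.0454 0.0819 0.13 0 0 0;0 0.0454 0.0819 0.15 0 0 0;0 0.0454 0.0819 0.155 0 0 0;0 0.0454 0.0819 0.155 0 0 0;0 0.0454 0.0819 0.155 0 0 0' 40; python3 jog.py '0 0 0 0 0 0 0;0 0 0 0 0 0 0;0 0 0 0 0 0 0'
```

```text
t: 4.02
tool_pos: [0.496, 0.2347, 0.0877]
tool_rot: [2.202, 2.239, 0.003]
contact_force: [1.3, 0.6, 0.4]
opening: 0.0002
grip_force: 0.0
t: 4.27
tool_pos: [0.4957, 0.2354, 0.0886]
tool_rot: [2.2, 2.24, 0.005]
contact_force: [0.2, -0.3, -0.8]
opening: -0.0001
grip_force: 0.0
```

```bash
python3 jog.py '0 0 -0.002 0.003 0 0 0;0 0 -0.002 0.006 0 0 0;0 0 -0.002 0.008 0 0 0;0 0 -0.002 0.01 0 0 0;0 0 -0.002 0.01 0 0 0'; python3 jog.py '0 0 0 0.0005 0 0 0;0 0 0 0.001 0 0 0;0 0 0 0.001 0 0 0'; python3 jog.py '0 0 0 0.0005 0 0 0;0 0 0 0.001 0 0 0;0 0 0 0.001 0 0 0'; python3 jog.py '0 0 0 0.0005 0 0 0;0 0 0 0.001 0 0 0;0 0 0 0.001 0 0 0'
```

```text
t: 4.68
tool_pos: [0.4919, 0.2349, 0.0755]
tool_rot: [-2.201, -2.241, 0.002]
contact_force: [-1.0, -0.2, 0.7]
opening: 0.0001
grip_force: 0.0
t: 4.93
tool_pos: [0.4924, 0.235, 0.0752]
tool_rot: [-2.201, -2.241, 0.0]
contact_force: [-0.8, 0.2, 0.3]
opening: 0.0001
grip_force: 0.0
t: 5.18
tool_pos: [0.4927, 0.2351, 0.0748]
tool_rot: [2.201, 2.241, 0.001]
contact_force: [-0.9, 0.1, 1.7]
opening: 0.0
grip_force: 1.4
t: 5.43
tool_pos: [0.4928, 0.2351, 0.0742]
tool_rot: [2.201, 2.241, 0.001]
contact_force: [-2.6, -1.2, 5.0]
opening: -0.0002
grip_force: 2.8
```

```bash
for i in 1 2 3; do python3 jog.py '0 0 0 0.0005 0 0 0;0 0 0 0.001 0 0 0;0 0 0 0.001 0 0 0' | egrep 'pos|contact'; done
```

```text
tool_pos: [0.4929, 0.2352, 0.0735]
contact_force: [-3.0, -0.7, 7.8]
tool_pos: [0.4929, 0.2352, 0.0726]
contact_force: [-3.7, -0.8, 7.6]
tool_pos: [0.4927, 0.2351, 0.0711]
contact_force: [-1.2, -1.4, 4.9]
```

```bash
for i in 1 2 3; do python3 jog.py '0 0 0 0.0005 0 0 0;0 0 0 0.001 0 0 0;0 0 0 0.001 0 0 0' | egrep 'pos|contact'; done
```

```text
tool_pos: [0.4922, 0.235, 0.0688]
contact_force: [-0.3, 0.2, 0.3]
tool_pos: [0.4923, 0.2349, 0.0681]
contact_force: [-0.7, -0.5, 0.8]
tool_pos: [0.4925, 0.235, 0.0679]
contact_force: [-3.5, -0.5, 5.1]
```

```bash
for i in 1 2; do python3 jog.py '0 0 0 0.0005 0 0 0;0 0 0 0.001 0 0 0;0 0 0 0.001 0 0 0' | egrep 'pos|contact'; done
```

```text
tool_pos: [0.4927, 0.2351, 0.0677]
contact_force: [-4.0, -2.6, 9.3]
tool_pos: [0.4929, 0.2352, 0.0675]
contact_force: [-5.6, -2.6, 12.9]
```

Cap 1 clicked: the force plateaued at 8 N, dropped, then met a stiff stop 7 mm lower. Next is cap 2.

```bash
python3 jog.py '0 0 0 -0.008 0 0 0;0 0 0 -0.016 0 0 0;0 -0.012 0.001 -0.016 0 0 0;0 -0.025 0.001 -0.016 0 0 0;0 -0.037 0.0015 -0.016 0 0 0;0 -0.037 0.0015 -0.016 0 0 0;0 -0.037 0.0015 -0.01 0 0 0;0 -0.037 0.0015 -0.005 0 0 0;0 -0.037 0.0015 -0.005 0 0 0;0 -0.037 0.0015 -0.005 0 0 0'| egrep 'pos|contact'; for i in 1 2 3; do python3 jog.py '0 0 0 0.0005 0 0 0;0 0 0 0.001 0 0 0;0 0 0 0.001 0 0 0' | egrep 'pos|contact'; done
```

```text
tool_pos: [0.4939, 0.1981, 0.0693]
contact_force: [-1.1, 0.3, 0.3]
tool_pos: [0.4946, 0.1983, 0.0693]
contact_force: [-1.1, 0.2, 0.9]
tool_pos: [0.4946, 0.1981, 0.0683]
contact_force: [0.2, -0.0, -0.6]
tool_pos: [0.4945, 0.198, 0.0672]
contact_force: [0.7, 0.1, 0.2]
```

```bash
for i in 1 2 3 4; do python3 jog.py '0 0 0 0.0005 0 0 0;0 0 0 0.001 0 0 0;0 0 0 0.001 0 0 0' | egrep 'pos|contact'; done
```

```text
tool_pos: [0.4945, 0.198, 0.0662]
contact_force: [0.9, -0.2, -0.5]
tool_pos: [0.4948, 0.1981, 0.0657]
contact_force: [-1.3, 0.7, 2.2]
tool_pos: [0.4949, 0.1981, 0.0651]
contact_force: [-3.1, -1.4, 5.6]
tool_pos: [0.495, 0.1982, 0.0644]
contact_force: [-3.3, -0.3, 7.5]
```

```bash
for i in 1 2 3 4 5 6; do python3 jog.py '0 0 0 0.0005 0 0 0;0 0 0 0.001 0 0 0;0 0 0 0.001 0 0 0' | egrep 'pos|contact'; done
```

```text
tool_pos: [0.495, 0.1982, 0.0635]
contact_force: [-2.8, -0.8, 7.8]
tool_pos: [0.4948, 0.1981, 0.062]
contact_force: [-2.2, -0.6, 4.1]
tool_pos: [0.4944, 0.198, 0.0597]
contact_force: [-0.1, -0.3, -0.1]
tool_pos: [0.4945, 0.198, 0.0591]
contact_force: [-0.6, -0.4, 0.9]
tool_pos: [0.4947, 0.1981, 0.0589]
contact_force: [-1.7, -1.0, 4.4]
tool_pos: [0.4949, 0.1981, 0.0587]
contact_force: [-3.8, -1.3, 9.5]
```

```bash
python3 jog.py '0 0 0 -0.008 0 0 0;0 0 0 -0.014 0 0 0;0 -0.012 0 -0.014 0 0 0;0 -0.024 0 -0.014 0 0 0;0 -0.036 0.0005 -0.014 0 0 0;0 -0.036 0.0005 -0.014 0 0 0;0 -0.036 0.0005 -0.01 0 0 0;0 -0.036 0.0005 -0.006 0 0 0;0 -0.036 0.0005 -0.006 0 0 0;0 -0.036 0.0005 -0.006 0 0 0'| egrep 'pos|contact'; for i in 1 2 3 4 5; do python3 jog.py '0 0 0 0.0005 0 0 0;0 0 0 0.001 0 0 0;0 0 0 0.001 0 0 0' | egrep 'pos|contact'; done
```

```text
tool_pos: [0.4952, 0.1622, 0.0625]
contact_force: [0.3, -0.2, 0.2]
tool_pos: [0.4957, 0.1623, 0.0623]
contact_force: [1.0, 0.3, -0.1]
tool_pos: [0.4957, 0.1621, 0.0612]
contact_force: [0.3, 0.1, 0.5]
tool_pos: [0.4957, 0.162, 0.0602]
contact_force: [0.4, -0.0, 1.5]
tool_pos: [0.4958, 0.1621, 0.0595]
contact_force: [-0.4, 0.3, 1.4]
tool_pos: [0.4961, 0.1621, 0.0592]
contact_force: [-2.0, -0.2, 6.2]
```

```bash
for i in 1 2 3; do python3 jog.py '0 0 0 0.0005 0 0 0;0 0 0 0.001 0 0 0;0 0 0 0.001 0 0 0' | egrep 'pos|contact'; done
```

```text
tool_pos: [0.4963, 0.1622, 0.059]
contact_force: [-3.8, -1.1, 10.1]
tool_pos: [0.4965, 0.1622, 0.0588]
contact_force: [-4.9, -1.6, 13.6]
tool_pos: [0.4968, 0.1623, 0.0586]
contact_force: [-7.6, -1.7, 17.8]
```

Cap 3 is already home: it stays stiff up to 18 N. Next is cap 4.

```bash
python3 jog.py '0 0 0 -0.01 0 0 0;0 0 0 -0.02 0 0 0;0 0 0 -0.032 0 0 0;0 -0.012 0 -0.032 0 0 0;0 -0.024 0 -0.032 0 0 0;0 -0.036 0 -0.032 0 0 0;0 -0.036 0 -0.032 0 0 0;0 -0.036 0 -0.026 0 0 0;0 -0.036 0 -0.02 0 0 0;0 -0.036 0 -0.02 0 0 0;0 -0.036 0 -0.02 0 0 0'| egrep 'pos|contact'; for i in 1 2 3 4 5; do python3 jog.py '0 0 0 0.0005 0 0 0;0 0 0 0.001 0 0 0;0 0 0 0.001 0 0 0' | egrep 'pos|contact'; done
```

```text
tool_pos: [0.4955, 0.1262, 0.074]
contact_force: [0.1, 0.5, -0.1]
tool_pos: [0.4965, 0.1263, 0.0744]
contact_force: [0.0, -0.8, 1.5]
tool_pos: [0.4964, 0.1261, 0.0733]
contact_force: [-0.4, -0.4, -0.5]
tool_pos: [0.4966, 0.1261, 0.0726]
contact_force: [-0.3, 0.2, 2.2]
tool_pos: [0.4967, 0.1261, 0.072]
contact_force: [-1.8, -0.1, 5.8]
tool_pos: [0.4969, 0.1261, 0.0714]
contact_force: [-2.6, -0.4, 6.5]
```

Raised; continue.

```bash
for i in 1 2 3 4 5 6 7; do python3 jog.py '0 0 0 0.0005 0 0 0;0 0 0 0.001 0 0 0;0 0 0 0.001 0 0 0' | egrep 't:|pos|contact'; done
```

```text
t: 16.77
tool_pos: [0.4969, 0.1261, 0.0706]
tool_rot: [2.201, 2.241, 0.001]
contact_force: [-3.2, -0.4, 7.4]
t: 17.02
tool_pos: [0.4967, 0.1261, 0.0693]
tool_rot: [2.201, 2.241, 0.0]
contact_force: [-2.6, -0.4, 5.7]
t: 17.27
tool_pos: [0.4964, 0.1261, 0.0673]
tool_rot: [2.201, 2.241, 0.0]
contact_force: [0.3, 0.2, 0.5]
t: 17.52
tool_pos: [0.4962, 0.126, 0.0659]
tool_rot: [-2.201, -2.241, 0.0]
contact_force: [-0.6, 0.4, -0.5]
t: 17.77
tool_pos: [0.4965, 0.1261, 0.0657]
tool_rot: [-2.201, -2.241, 0.0]
contact_force: [-1.4, -0.7, 3.9]
t: 18.02
tool_pos: [0.4967, 0.1261, 0.0654]
tool_rot: [2.201, 2.241, 0.0]
contact_force: [-3.1, -0.8, 8.2]
t: 18.27
tool_pos: [0.4969, 0.1261, 0.0652]
tool_rot: [2.201, 2.241, 0.0]
contact_force: [-5.7, -1.7, 12.1]
```

All four are home. Lift and go over the upper tray, opening the fingers.

```bash
python3 jog.py '0 0 0 -0.02 0 0 0;0 0 0 -0.06 0 0 0;0 0 0 -0.1 0 0 0;0.06 -0.03 0 -0.12 0 0 0;0.06 -0.456 -0.0547 -0.12 0 0 0.198;0.06 -0.456 -0.0547 -0.12 0 0 0.198;0.06 -0.456 -0.0547 -0.12 0 0 0.198;0.06 -0.456 -0.0547 -0.12 0 0 0.198;0.06 -0.456 -0.0547 -0.12 0 0 0.198;0.06 -0.456 -0.0547 -0.12 0 0 0.198;0.06 -0.456 -0.0547 -0.12 0 0 0.198;0.06 -0.456 -0.0547 -0.12 0 0 0.198;0.06 -0.456 -0.0547 -0.12 0 0 0.198;0.06 -0.456 -0.0547 -0.12 0 0 0.198;0.06 -0.456 -0.0547 -0.12 0 0 0.198;0.06 -0.456 -0.0547 -0.12 0 0 0.198;0.06 -0.456 -0.0547 -0.12 0 0 0.198;0.06 -0.456 -0.0547 -0.06 0 0 0.198;0.06 -0.456 -0.0547 -0.03 0 0 0.198;0.06 -0.456 -0.0547 -0.03 0 0 0.198'
python3 jog.py '0.06 0 0 0 0 0 0;0.06 0 0 0 0 0 0;0.06 0 0 0 0 0 0'
python3 - <<'E'
from h import *
import pickle
o=ctrl.get_obs();r=R.from_rotvec(o['tool_rot']).as_matrix();print(np.degrees(np.arctan2(r[1,0],r[0,0])),totool(np.array([.4498,-.3307,.022])-o['tool_pos']))
E
```

```text
t: 19.93
tool_pos: [0.4465, -0.3254, 0.0857]
tool_rot: [-2.4, -2.007, 0.002]
contact_force: [-1.0, 1.8, -0.9]
opening: 0.0597
grip_force: 0.0
t: 20.18
tool_pos: [0.4516, -0.3315, 0.0963]
tool_rot: [2.408, 2.011, 0.001]
contact_force: [1.3, 0.1, 0.2]
opening: 0.0601
grip_force: 0.0
79.74607563546654 [ 0.0006 -0.0022  0.0743]
```

```bash
python3 jog.py '0.06 0.0005 -0.002 0.03 0 0 0;0.06 0.0005 -0.002 0.055 0 0 0;0.06 0.0005 -0.002 0.068 0 0 0;0.06 0.0005 -0.002 0.074 0 0 0;0.06 0.0005 -0.002 0.074 0 0 0;0.06 0.0005 -0.002 0.074 0 0 0'; python3 jog.py '0 0 0 0 0 0 0;0 0 0 0 0 0 0;0 0 0 0 0 0 0;0 0 0 0 0 0 0;0 0 0 0 0 0 0;0 0 0 0 0 0 0;0 0 0 0 0 0 0' 90
```

```text
t: 20.68
tool_pos: [0.449, -0.3308, 0.0209]
tool_rot: [2.41, 2.011, 0.0]
contact_force: [0.1, -0.7, 1.1]
opening: 0.0601
grip_force: 0.0
t: 21.27
tool_pos: [0.4488, -0.3306, 0.0205]
tool_rot: [2.411, 2.012, 0.001]
contact_force: [0.8, 0.2, 6.2]
opening: 0.0104
grip_force: 88.5
```

```bash
python3 jog.py '0 0 0 -0.01 0 0 0;0 0 0 -0.03 0 0 0;0 0 0 -0.06 0 0 0;0 0 0 -0.1 0 0 0;0 0 0 -0.12 0 0 0;0 0 0 -0.12 0 0 0;0 0 0 -0.12 0 0 0;0 0 0 -0.12 0 0 0'
python3 - <<'E'
from pins import *
o=ctrl.get_obs();im=get_image('wrist')[:,:,::-1];cv2.imwrite('pics/w5.png',im);pickle.dump(o,open('w5.pkl','wb'));print(o['tool_pos'],o['wrist_torque'])
E
```

```text
t: 21.93
tool_pos: [0.4468, -0.3289, 0.137]
tool_rot: [-2.409, -2.01, 0.001]
contact_force: [-0.2, 0.2, -3.0]
opening: 0.0105
grip_force: 88.3
[ 0.4468 -0.3289  0.137 ] [ 0.0264 -0.044  -0.0596]
```

View pics/w5.png

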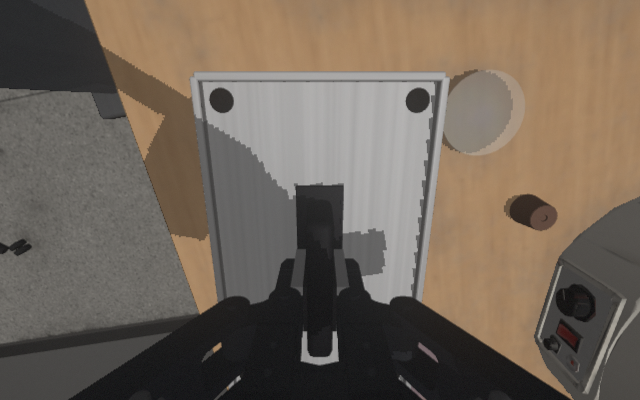

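The tray hangs level in the grip; two pin heads show at (221,100) and (417,100). I'll compute the tray's pose in the hand and the move to the stack pose.

Run:
```python
from pins import *
o=pickle.load(open('w5.pkl','rb'));im=cv2.imread('pics/w5.png');p=camera_params('wrist');Tc=p['tool_from_camera']
u,a=dark(im,(221,100),20,90);v,b=dark(im,(417,100),20,90);print(u,a,v,b)
for z in(.0025,.0045,.0065):
    X=onz(p,Tc,[u,v],z);print(z,X,np.linalg.norm(X[0]-X[1]))
X=onz(p,Tc,[u,v],.0045);d=X[1]-X[0];yaw=np.arctan2(-d[0],d[1]);  # tray long axis angle in tool frame rel tool x
m=X.mean(0);ctr=m-.082*np.array([np.cos(yaw),np.sin(yaw),0]);print('tray centre in tool',ctr,'yaw',yaw)
o=ctrl.get_obs();Rw=R.from_rotvec(o['tool_rot']);L=Rw.apply([np.cos(yaw),np.sin(yaw),0]);aw=np.arctan2(L[1],L[0]);rot=np.radians(91.17)-aw
R2=R.from_rotvec([0,0,rot])*Rw;tgt=np.array([.4947,.1801,0])-R2.apply(ctr);dw=tgt-o['tool_pos'];dw[2]=0
print('tray yaw',np.degrees(aw),'rz',-rot,'tcp xy target',tgt,'shift tool',Rw.inv().apply(dw))
```

```text
[221.0239 100.0087] 461 [417.245   99.9421] 449
0.0025 [[ 0.082  -0.0455  0.0025]
 [ 0.082   0.0436  0.0025]] 0.08912792376544748
0.0045 [[ 0.082  -0.0461  0.0045]
 [ 0.082   0.0442  0.0045]] 0.09035327365205555
0.0065 [[ 0.082  -0.0468  0.0065]
 [ 0.082   0.0448  0.0065]] 0.09157862353866361
tray centre in tool [ 0.     -0.001   0.0045] yaw 0.00047670810494341247
tray yaw 79.6561891435426 rz -0.20095390889704978 tcp xy target [0.4957 0.1801 0.0045] shift tool [ 0.5093 -0.0427  0.0017]
```

```bash
python3 jog.py '0 0.01 0 -0.02 0 0 0;0 0.03 -0.002 -0.04 0 0 -0.01;0 0.06 -0.005 -0.055 0 0 -0.024;0 0.1 -0.008 -0.06 0 0 -0.04;0 0.14 -0.012 -0.06 0 0 -0.055;0 0.18 -0.015 -0.06 0 0 -0.071;0 0.22 -0.018 -0.06 0 0 -0.087;0 0.26 -0.022 -0.06 0 0 -0.103;0 0.3 -0.025 -0.06 0 0 -0.118;0 0.34 -0.029 -0.06 0 0 -0.134;0 0.38 -0.032 -0.06 0 0 -0.15;0 0.42 -0.035 -0.06 0 0 -0.166;0 0.45 -0.038 -0.05 0 0 -0.178;0 0.475 -0.04 -0.04 0 0 -0.187;0 0.49 -0.041 -0.025 0 0 -0.193;0 0.5 -0.042 -0.01 0 0 -0.197;0 0.507 -0.0425 0.005 0 0 -0.2;0 0.5093 -0.0427 0.01 0 0 -0.201;0 0.5093 -0.0427 0.015 0 0 -0.201;0 0.5093 -0.0427 0.015 0 0 -0.201'
python3 jog.py '0 0 0 0 0 0 0;0 0 0 0 0 0 0;0 0 0 0 0 0 0;0 0 0 0 0 0 0;0 0 0 0 0 0 0;0 0 0 0 0 0 0'
python3 - <<'E'
from pins import *
o=ctrl.get_obs();im=get_image('wrist')[:,:,::-1];cv2.imwrite('pics/w6.png',im);pickle.dump(o,open('w6.pkl','wb'))
p=camera_params('wrist');Tc=p['tool_from_camera']
u,a=dark(im,(221,100),20,90);v,b=dark(im,(417,100),20,90);X=onz(p,Tc,[u,v],.0045);print(u,v,X)
d=X[1]-X[0];yaw=np.arctan2(-d[0],d[1]);ctr=X.mean(0)-.082*np.array([np.cos(yaw),np.sin(yaw),0])
Rw=R.from_rotvec(o['tool_rot']);L=Rw.apply([np.cos(yaw),np.sin(yaw),0]);print('tray yaw',np.degrees(np.arctan2(L[1],L[0])),'shift tool',Rw.inv().apply(np.array([.4947,.1801,o['tool_pos'][2]])-Rw.apply([ctr[0],ctr[1],0])-o['tool_pos']))
print(Rw.as_matrix()[:,2])
E
```

```text
t: 23.65
tool_pos: [0.4958, 0.1781, 0.122]
tool_rot: [-2.197, -2.243, 0.006]
contact_force: [0.4, -0.0, -2.7]
opening: 0.0105
grip_force: 88.1
t: 24.15
tool_pos: [0.4975, 0.1786, 0.1248]
tool_rot: [2.198, 2.244, 0.001]
contact_force: [0.3, -0.2, -2.5]
opening: 0.0107
grip_force: 88.1
[220.5876 100.0969] [417.2848  99.937 ] [[ 0.0822 -0.0464  0.0045]
 [ 0.0822  0.0441  0.0045]]
tray yaw 91.18766711895718 shift tool [ 0.0014 -0.0016 -0.    ]
[ 0.0008  0.0002 -1.    ]
```

```bash
python3 jog.py '0 0.0014 -0.0016 0.006 0 0 0;0 0.0014 -0.0016 0.014 0 0 0;0 0.0014 -0.0016 0.022 0 0 0;0 0.0014 -0.0016 0.027 0 0 0;0 0.0014 -0.0016 0.027 0 0 0;0 0.0014 -0.0016 0.027 0 0 0;0 0.0014 -0.0016 0.027 0 0 0;0 0.0014 -0.0016 0.027 0 0 0'
cat > chk.py <<'E'
from pins import *
o=ctrl.get_obs();im=get_image('wrist')[:,:,::-1];cv2.imwrite('pics/wx.png',im)
p=camera_params('wrist');Tc=p['tool_from_camera']
u,a=dark(im,(221,100),20,90);v,b=dark(im,(417,100),20,90);X=onz(p,Tc,[u,v],.0045)
d=X[1]-X[0];yaw=np.arctan2(-d[0],d[1]);ctr=X.mean(0)-.082*np.array([np.cos(yaw),np.sin(yaw),0])
Rw=R.from_rotvec(o['tool_rot']);L=Rw.apply([np.cos(yaw),np.sin(yaw),0]);print('tray yaw',np.degrees(np.arctan2(L[1],L[0])),'shift tool',Rw.inv().apply(np.array([.4947,.1801,o['tool_pos'][2]])-Rw.apply([ctr[0],ctr[1],0])-o['tool_pos']),o['tool_pos'])
E
python3 chk.py
```

```text
t: 24.87
tool_pos: [0.496, 0.1802, 0.0978]
tool_rot: [2.198, 2.244, 0.001]
contact_force: [1.0, -1.3, -2.6]
opening: 0.011
grip_force: 88.1
tray yaw 91.17933917586002 shift tool [-0.0002 -0.0001 -0.    ] [0.496  0.1802 0.0978]
```

Aligned to 0.2 mm. Lower gently by 10 mm and read the force.

```bash
for i in 1 2 3; do python3 jog.py '0 0 0 0.001 0 0 0;0 0 0 0.002 0 0 0;0 0 0 0.003 0 0 0;0 0 0 0.004 0 0 0;0 0 0 0.004 0 0 0;0 0 0 0.004 0 0 0'|egrep 'pos|contact'; done
```

```text
tool_pos: [0.4955, 0.1801, 0.0931]
contact_force: [-0.1, 0.5, -3.1]
tool_pos: [0.4955, 0.1801, 0.0892]
contact_force: [0.1, -0.2, -3.1]
tool_pos: [0.4955, 0.1801, 0.0852]
contact_force: [-0.1, 0.4, -2.8]
```

Pins are inside the sockets (TCP below .0925) with no contact force; 3 mm to go.

```bash
for i in 1 2 3; do python3 jog.py '0 0 0 0.0005 0 0 0;0 0 0 0.001 0 0 0;0 0 0 0.0015 0 0 0;0 0 0 0.0015 0 0 0'|egrep 'pos|contact'; done
```

```text
tool_pos: [0.4955, 0.18, 0.0837]
contact_force: [-0.1, 0.1, -3.2]
tool_pos: [0.4957, 0.1801, 0.0826]
contact_force: [-1.0, 0.0, -1.7]
tool_pos: [0.4958, 0.1801, 0.0826]
contact_force: [-6.5, -2.3, 8.4]
```

Seated at z .0826 (expected .0825). Unload, open, and lift straight off.

```bash
python3 jog.py '0 0 0 -0.0015 0 0 0;0 0 0 -0.002 0 0 0;0.03 0 0 -0.002 0 0 0;0.06 0 0 -0.002 0 0 0;0.06 0 0 -0.002 0 0 0;0.06 0 0 -0.002 0 0 0;0.06 0 0 -0.002 0 0 0'; python3 jog.py '0.06 0 0 -0.01 0 0 0;0.06 0 0 -0.03 0 0 0;0.06 0 0 -0.06 0 0 0;0.06 0 0 -0.1 0 0 0;0.06 0 0 -0.13 0 0 0;0.06 0 0 -0.15 0 0 0;0.06 0 0 -0.15 0 0 0;0.06 0 0 -0.15 0 0 0'
python3 - <<'E'
from pins import *
o=ctrl.get_obs();im=get_image('wrist')[:,:,::-1];cv2.imwrite('pics/w7.png',im);p,T=cam('wrist',o)
cv2.imwrite('pics/s7.png',get_image('scene')[:,:,::-1])
P=[];c,s=np.cos(np.radians(1.17)),np.sin(np.radians(1.17))
for a,b in((-45,82),(45,82),(-45,-82),(45,-82)):
    X=np.array([.4947+(c*a-s*b)/1e3,.1801+(s*a+c*b)/1e3,.078]);g=pix(p,T,[X])[0]
    try: u,k=dark(im,g,10,80);print(g,u,k,onz(p,T,u,.078)[0]-X)
    except Exception as e: print(g,e)
a=im[40:340,160:480];b=cv2.imread('pics/s7.png')[150:300,200:360]
cv2.imwrite('pics/crop7.png',cv2.hconcat([cv2.resize(a,(400,375)),cv2.resize(b,(400,375))]))
E
```

```text
t: 28.0
tool_pos: [0.4958, 0.1801, 0.0829]
tool_rot: [2.198, 2.244, 0.001]
contact_force: [-0.1, 0.2, 0.9]
opening: 0.0596
grip_force: 0.0
t: 28.67
tool_pos: [0.4965, 0.1803, 0.2351]
tool_rot: [2.196, 2.243, 0.005]
contact_force: [0.9, 0.0, -1.0]
opening: 0.0601
grip_force: 0.0
[269.8024 101.9416] [269.6667 101.875 ] 96 [-0.0001  0.0001  0.    ]
[365.6576 101.9223] [365.5495 101.7692] 91 [-0.0001  0.0001  0.    ]
[277.4581 257.9458] [277.3214 257.9821] 56 [-0.0002 -0.      0.    ]
[358.5626 257.7499] [358.4182 257.8545] 55 [-0.0002 -0.0001  0.    ]
```

View pics/crop7.png

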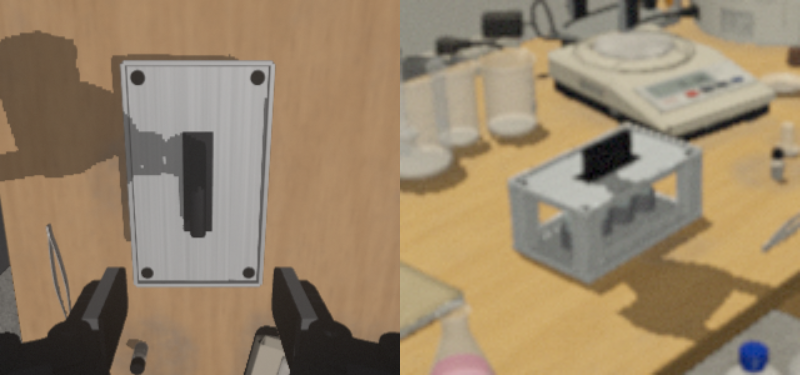

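The upper tray lies flat on the posts. All four pin heads at the seated height (z .078) project within 0.2 mm of where they should be, e.g. (269.7,101.9). The gripper is clear and the bystanders stand as before.

```bash
python3 -c "
from station import ctrl, workorder, get_image, camera_params
print(workorder.finish_job())"
```

```text
the job is handed in; nothing more can be done
None
```

I pressed the three raised caps home (the fourth was already home), seated the upper tray flat on the lower one with its pin heads within 0.2 mm of target, and handed the job in at about 29 s; no verdict came back.

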